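# Shut, lock and cap the countertop water filter

### The arm

A 6-joint arm with a two-finger parallel gripper is mounted at the origin on the work surface. World frame = base frame: x ahead of the robot, y to its left, z up, the work surface at z = 0. Lengths are in mm, angles in rad, forces in N, time in s.
With the tool pointing down it reaches from about 375 to 925 mm from the base axis. Payload 5.7 kg.
Tool frame: the origin (TCP) lies midway between the tips of the shut fingers; the grasp point (between the pads) lies 19 mm behind it; z points along the fingers, y is the direction in which the jaws open and shut (so a half turn about z gives the same grasp; the last joint's range is limited). The gripper opens to 85 mm and grips with 20 to 120 N. Pads are 22 mm wide; open, the fingers measure 114 mm over their backs; the gripper's body (76 mm by 85 mm) begins 54 mm behind the grasp point. The pads swing forward as they close: fully open they stand 13 mm farther back than shut.
Start: joints at [-1.226, 0.359, 1.51, -0, 1.272, -0.115], TCP at [266.242, -537.66, 231.267] pointing down, gripper open.
Joint ranges: [-2.97, 2.97], [-1.01, 2.36], [0.21, 2.38], [-0.96, 4.11], [0.2, 2.71], [-2.98, 2.98]. Speed limits (rad/s): [2.39, 2.39, 3.14, 3.14, 3.14, 3.14].

### API

Orientations are given as a 3x3 rotation matrix whose columns are the frame's x, y, z axes.
In Python, from cell import ctrl, capture, calibration, ticket gives the robot as it stands. The module is installed in compiled form; this text tells all that it offers.
- The arm moves only by the tool arm_command, never from a script. Its argument "targets" is a list of rows, each a list of 3 entries, a list of its own where there are three numbers: the shift along the world's x, y, z in mm, then the turn, a rotation vector about the world's x, y, z in rad, then the closure in counts, from 0 (fully open) to 255 (shut). A call has exactly 5 rows; each row shifts and turns the pose as measured when the row begins; what a row does not reach is not made up. A row lasts 1/10 s, in which the tool goes at most 50 mm and 8.59 degrees, less where a joint would pass 70% of its speed; a pose out of reach is approached as far as the arm can. A call is refused whole if a number of a shift passes 50 or a number of a turn 0.15, either way. A call with a gripper value outside its range is refused whole. The fingers move at their own pace and stop on an object; "force" is the grip in N (left out, the last holds). Time passes only in rows, so rows that do not move let the fingers close, or fill a call up. It gives the time, the measured TCP pose, the force and the opening at its end, in the units of the state.
- ctrl.get_obs(): the state, without advancing time (a new reading comes with each control period).
- capture(name): name is "scene" or "side" or "wrist"; returns the picture (400x640x3 uint8, red, green, blue); there is no depth.
- calibration(name): a dict with "fovy" (degrees; the focal length in pixels is half the picture's height over the tangent of half this angle, whatever the lens; pixels are square), "cx", "cy" (the principal point, pixels), "cam_to_world" (4x4, takes a point from camera to world coordinates). Camera axes: x right, y down, z forward; pixel columns grow to the right and rows downward; lengths in mm; the calibration is good to about 2 mm. A picture is of the moment at which its call begins: read the wrist's pose just before it. calibration takes no time and is no camera call; for the wrist camera it gives the pose at the moment of the call.
- ticket.close_job(): hands the job in, once; it reports no verdict.
The state is a dict: "time_s": time; "joint_positions": joint angles; "qd": joint speeds; "effort": joint torques, N m; "position": TCP position; "ee_rot": TCP orientation; "ft_force": force on the tool from outside, world axes, zero at the start; "ft_torque": the same for the moment, N m; "opening": finger opening in mm.
Only numpy, scipy, OpenCV 4.12 (cv2) and the standard library are available. Lean on these libraries where they do the work, as an engineer would, in place of code of your own. Each camera call takes 0.05 s, during which the arm holds its last target. There are 200 camera calls.

### The job

Shut off the countertop water filter: turn its flow knob until the pointer lines up with the raised mark that faces the sliding lock, then slide the lock fully over the pointer. Next take the loose brimmed cap from the counter, press it straight down onto the stud until it clicks, and do not stop at the click: keep pressing, with about 15 N, so that the rubber gasket stays squeezed. Finish like that, with the robot still pressing the cap down and not letting go, and leave the jar, the shaker and the bowl where they stand.

Things in the scene. Friction and masses are not known exactly. Their poses are not given: they have to be found in the camera images.
- filter: Countertop water filter, fixed. White housing block 145 x 220 x 50 mm (its x, y, z), origin under its centre on the counter; a lying cartridge 90 mm across and 230 mm long (along y) sits behind it, centred 150 mm along +x, top 90 mm above the counter. Its x axis points away from the lock towards the cartridge, z up. On top (z = 50 mm): knob axis at x 30, y 55 mm; lock at x -45, y 55 mm when open; stud axis at x 10, y -60 mm.
- knob (a joint): Angle of the flow knob in rad, counter-clockwise seen from above positive; 0 = pointer on the mark (pointer along the filter's -x, towards the lock). It can turn from -1.5 to 0.9 and stays where left (friction 0.05 N m). It starts at -1.2 to -0.55. There is no stop at the mark.
- knob_grip (a point): Point on the knob's axis, 24 mm above the housing's top; turns with the knob. The knob is a black bar grip 40 mm long (along this frame's x), 14 mm thick (y), from 4 to 34 mm above the housing, on a disc 40 mm across and 6 mm high. The low pointer, 10 mm wide and below 9 mm, sticks out along this frame's -x to 28 mm from the axis.
- mark (a point): Raised mark on the housing's top: a line 10 mm long, 3 mm wide, 2 mm high along the filter's x, just beyond the pointer's tip and in front of the lock; the small round dots are other settings.
- lock (a joint): Travel of the sliding lock in m along the filter's +x: 0 = open, 0.026 = fully over the pointer (end stop). Friction 2 N; it stays where left. Its two prongs, 15 mm apart, straddle the pointer, so the knob must be within about 0.1 rad of the mark.
- lock_tab (a point): On the lock's upright steel tab, 28 mm above the housing's top, 10 mm below the tab's top; moves with the lock, x along its travel. Tab 16 mm long (x), 12 mm thick (y), standing 25 mm above the lock's flat body (body 46 x 30 mm, top 13 mm above the housing).
- cap: Loose white snap cap, standing mouth down on the counter: round, 34 mm high, 38 mm across, with a brim 48 mm across and 4 mm high at the bottom. Origin at the centre of its underside, z up. Closed top 4 mm thick; mouth 24 mm across, wider inside. 40 g.
- seat (a point): On the stud's axis at the free gasket's top, 58 mm above the counter, frame as the filter's; the cap's underside centre comes here, then lower. Brass stud 20 mm across; its cone top (tip 8 mm) ends 22 mm above. Four spring balls resist (about 10 N) while the cap's underside is 11 to 6 mm above this point, then from 3 mm above snap under its lip and the force drops: the click. Fully on at 1.2 mm below.
- gasket (a joint): How far the rubber gasket (45 mm disc around the stud's foot) is squeezed, m: 0 free, 0.006 hard stop. Its spring needs 3 N per mm: 15 N = 0.005. After the click, with nothing pressing, it rests at about 0.001.
- jar: Bystander: glass jar with steel lid, 60 mm across, 85 mm high; origin at the centre of its underside.
- shaker: Bystander: dark wooden shaker, 48 mm across, 87 mm high; origin at the centre of its underside.
- bowl: Bystander: white bowl, 84 mm across, 40 mm high; origin at the centre of its underside.
Mind the look-alikes: they are no part of the job. Of the things shaped like the cap, the white one is meant.

How it is judged (in metres and radians):
On the way, in this order (a step that is already met when the one before it is completed fails the run):
1. the knob's pointer is on the mark (within 0.12 rad) while the lock is still open (value of joint knob between -0.12 and 0.12 rad and value of joint lock below 0.012 m), for 0.2 s.
2. the lock is slid over the pointer, knob still on the mark (value of joint knob between -0.12 and 0.12 rad and value of joint lock above 0.021 m), for 0.2 s.
3. the cap has clicked onto the stud (horizontal distance between cap and seat below 0.004 m and z of cap in the frame of seat below -0.001 m and angle between cap's own z axis and vertical below 0.12 rad), for 0.1 s.
At the end, for the whole second after the job is handed in: Knob within 0.12 rad of the mark, lock at least 21 of its 26 mm over the pointer, cap clicked on the stud (underside within 4 mm of the axis, at least 1 mm below the free gasket's top, upright within 0.12 rad), and the robot still pressing it so that the gasket stays squeezed by at least 3 mm (9 N) (all of step 2 and all of step 3 and value of joint gasket above 0.003 m and (contact force between cap and the fingers above 3 N or contact force between cap and the arm above 3 N)); the arm keeps its last pose, push and grip.
It fails at once if the jar is moved by more than 30 mm (distance of jar from where it was at the start of the episode above 0.03 m).
It fails at once if the shaker is moved by more than 30 mm (distance of shaker from where it was at the start of the episode above 0.03 m).
It fails at once if the bowl is moved by more than 30 mm (distance of bowl from where it was at the start of the episode above 0.03 m).
It also fails if it takes over 54 s, if anything falls off the work surface, if the arm or the gripper's body presses on something with over 40 N, if the wrist force passes 120 N, or if a joint passes its speed limit or range.

## Working session

There is one attempt and no reset: what is moved stays moved. The work goes in short steps, Python scripts to look and compute and a tool call to move; the robot and the scene stay as the last step left them, time stands still between calls to the robot, and variables do not carry over. Pictures are saved under pics/ and viewed, about 8 in all and at most 12, crops included, and the job is handed in when it is done.

Besides the shell and the picture viewer there is one more tool, called as name(argument=value, ...), one argument or row to a line, values as JSON. arm_command: Moves the arm, as the interface text tells. Its arguments: {"type":"object","properties":{"targets":{"type":"array"},"force":{"type":"number"}},"required":["targets"]}

```bash
mkdir -p pics; cat > h.py <<'E'
import numpy as np, cv2
from cell import ctrl, capture, calibration, ticket
def snap(name, fn):
    c=calibration(name); im=capture(name)
    cv2.imwrite(f'pics/{fn}.png', im[:,:,::-1]); np.save(f'pics/{fn}.npy', np.array([c['fovy'],c['cx'],c['cy'],*np.ravel(c['cam_to_world'])]))
def cal(fn):
    a=np.load(f'pics/{fn}.npy'); return 200/np.tan(np.radians(a[0]/2)),a[1],a[2],a[3:].reshape(4,4)
def pt(fn,u,v,z):
    f,cx,cy,T=cal(fn); d=T[:3,:3]@np.array([(u-cx)/f,(v-cy)/f,1]); o=T[:3,3]
    return (o+d*(z-o[2])/d[2]).round(1)
def proj(fn,p):
    f,cx,cy,T=cal(fn); q=T[:3,:3].T@(np.asarray(p,float)-T[:3,3]); return (f*q[0]/q[2]+cx).round(1),(f*q[1]/q[2]+cy).round(1)
E
python3 - <<'E'
from h import *
snap('scene','s0'); snap('side','d0')
for n in('s0','d0'): print(cal(n))
a=cv2.imread('pics/s0.png');b=cv2.imread('pics/d0.png')
cv2.imwrite('pics/both.png',cv2.resize(np.vstack([a,b]),None,fx=.75,fy=.75))
print(calibration('wrist')); o=ctrl.get_obs(); print(o['ee_rot'],o['ft_force'])
E
```

```text
(np.float64(488.9146059976266), np.float64(320.66562494059747), np.float64(199.42228352834516), array([[-6.40118689e-01,  5.49238040e-01, -5.37201675e-01,
         1.04032940e+03],
       [ 7.68259421e-01,  4.53010609e-01, -4.52281825e-01,
         4.68259118e+02],
       [-5.05232515e-03, -7.02224297e-01, -7.11937856e-01,
         8.19310940e+02],
       [ 0.00000000e+00,  0.00000000e+00,  0.00000000e+00,
         1.00000000e+00]]))
(np.float64(516.0764716374599), np.float64(317.9940318325498), np.float64(201.366060247613), array([[-7.79840602e-01, -4.63054559e-01,  4.21223350e-01,
        -5.44386814e+01],
       [-6.25822984e-01,  5.61746863e-01, -5.41097084e-01,
         6.83788978e+02],
       [ 1.39365760e-02, -6.85580730e-01, -7.27863198e-01,
         9.85648647e+02],
       [ 0.00000000e+00,  0.00000000e+00,  0.00000000e+00,
         1.00000000e+00]]))
{'fovy': 69.00487731322455, 'cx': 320.8773988214208, 'cy': 201.13996896986447, 'cam_to_world': array([[ 4.43632892e-01, -8.53897450e-01, -2.72119463e-01,
         3.35645020e+02],
       [-8.96206096e-01, -4.23405142e-01, -1.32448927e-01,
        -5.03481093e+02],
       [-2.11897916e-03,  3.02633822e-01, -9.53104548e-01,
         3.72225701e+02],
       [ 0.00000000e+00,  0.00000000e+00,  0.00000000e+00,
         1.00000000e+00]])}
[[ 8.96129442e-01  4.43792423e-01 -5.55526480e-04]
 [ 4.43792728e-01 -8.96128107e-01  1.55877194e-03]
 [ 1.93948284e-04 -1.64340004e-03 -9.99998631e-01]] [-0.08489402  0.98298256  0.34483551]
```

View pics/both.png

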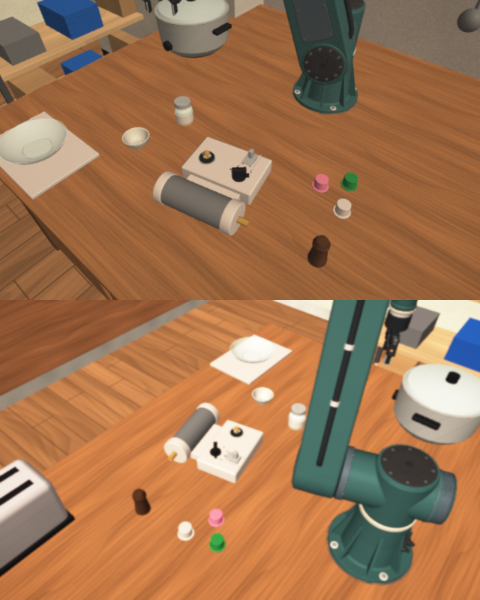

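The top image is the scene view and the bottom one the side view. The filter has its black knob at about (240,174) and the steel lock tab at about (251,157). Three cap shapes stand on the counter: pink (321,183), green (350,181) and white (343,208). The white one is meant. I'll enlarge both views to confirm it.

```bash
python3 - <<'E'
from h import *
a=cv2.imread('pics/s0.png')[170:300,200:490];b=cv2.imread('pics/d0.png')[150:340,215:360]
a=cv2.resize(a,None,fx=2.6,fy=2.6,interpolation=cv2.INTER_CUBIC)
cv2.imwrite('pics/c1.png',a); print(a.shape)
b=cv2.resize(b,None,fx=3,fy=3,interpolation=cv2.INTER_CUBIC); cv2.imwrite('pics/c2.png',b)
E
```

```text
(338, 754, 3)
```

View pics/c1.png

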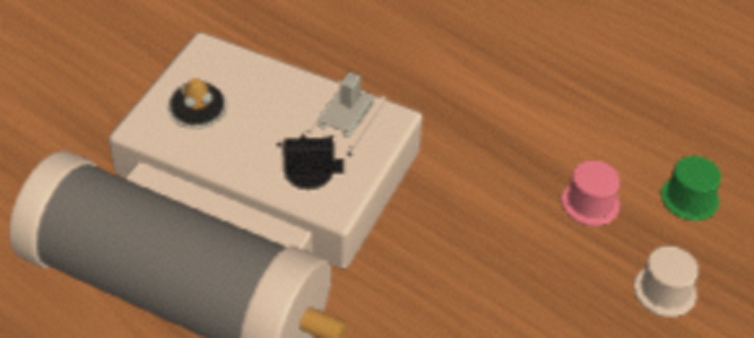

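View pics/c2.png

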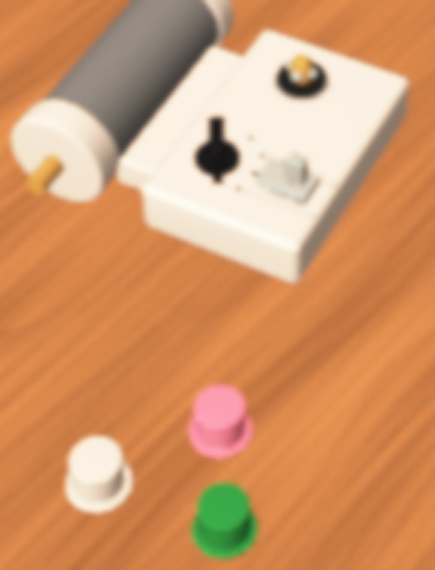

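Crop 1 (scene) and crop 2 (side) confirm the white cap, with its top centre at (672,268) in crop 1 and (97,460) in crop 2. The pink and green ones are look-alikes. Next I fit the filter pose.

```bash
python3 - <<'E'
from h import *
from scipy.optimize import least_squares
S=lambda x,y:('s0',200+x/2.6,170+y/2.6); D=lambda x,y:('d0',215+x/3,150+y/3)
cor=[(-72.5,-110,50),(-72.5,110,50),(72.5,110,50),(72.5,-110,50)]
for w in ((672,268),): print('cap',pt(*S(*w),34),pt(*D(97,460),34), 'pink',pt(*S(596,178),34),'green',pt(*S(696,172),34))
obs=[((-72.5,-110,50),S(201,34)),((-72.5,110,50),S(421,117)),((-72.5,-110,50),D(408,80)),((-72.5,110,50),D(297,245)),
 ((10,-60,80),S(198,80)),((10,-60,80),D(302,57)),((72.5,110,50),D(145,190)),((72.5,110,50),S(345,236))]
def W(q,p):
    c,s=np.cos(q[2]),np.sin(q[2]); return [q[0]+c*p[0]-s*p[1],q[1]+s*p[0]+c*p[1],p[2]]
def r(q): return np.ravel([np.array(proj(o[0],W(q,p)))-o[1:] for p,o in obs])
g=pt(*S(267,140),50)
print(g)
best=min((least_squares(r,[g[0],g[1],y],loss='soft_l1') for y in np.arange(-3,3,1)),key=lambda k:k.cost)
q=best.x; print(q,best.cost,r(q).round(1))
for n,p in dict(knob=(30,55,74),lock=(-45,55,78),stud=(10,-60,58)).items(): print(n,np.round(W(q,p),1))
for n,u in dict(jar=(183,117),shaker=(318,260),bowl=(136,142)).items(): print(n,pt('s0',u[0]/.75,u[1]/.75,0))
# pointer tip
for o in (S(342,168),D(218,182)): 
    p=pt(*o,56)[:2]-np.array(W(q,(30,55,0))[:2]); print('ptr',p, np.angle(np.exp(1j*(np.arctan2(p[1],p[0])-q[2]-np.pi))))
E
```

```text
cap [431.7 307.7  34. ] [425.7 305.   34. ] pink [391.5 217.6  34. ] green [334.7 276.4  34. ]
[539.5  -3.4  50. ]
[539.5  -3.4   0. ] 102.67802156617483 [ 10.2  -0.4   3.4  13.9  -2.3   6.1 -20.9   1.9   1.5   2.8  -4.    1.6
 -14.8  -8.4 -11.9  11.9]
knob [569.5  51.6  74. ]
lock [494.5  51.6  78. ]
stud [549.5 -63.4  58. ]
jar [ 427.1 -305.8    0. ]
shaker [590.9 332.2   0. ]
bowl [ 609.4 -332.9    0. ]
ptr [-41.6  13.7] -0.3181404617766419
ptr [-48.5  12.2] -0.24643356025745256
```

```bash
sed -i 's/return (f\*q\[0\]\/q\[2\]+cx).round(1),(f\*q\[1\]\/q\[2\]+cy).round(1)/return f*q[0]\/q[2]+cx,f*q[1]\/q[2]+cy/' h.py; python3 - <<'E'
from h import *
from scipy.optimize import least_squares
S=lambda x,y:('s0',200+x/2.6,170+y/2.6); D=lambda x,y:('d0',215+x/3,150+y/3)
obs=[((-72.5,-110,50),S(201,34)),((-72.5,110,50),S(421,117)),((-72.5,-110,50),D(408,80)),((-72.5,110,50),D(297,245)),
 ((10,-60,80),S(198,80)),((10,-60,80),D(302,57)),((72.5,110,50),D(145,190)),((72.5,110,50),S(345,236))]
def W(q,p):
    c,s=np.cos(q[2]),np.sin(q[2]); return [q[0]+c*p[0]-s*p[1],q[1]+s*p[0]+c*p[1],p[2]]
def r(q): return np.ravel([np.array(proj(o[0],W(q,p)))-o[1:] for p,o in obs])
b=least_squares(r,[539,-3,0],loss='soft_l1'); q=b.x; print(q,b.cost,r(q).round(1))
for n,p in dict(knob=(30,55,74),lock=(-45,55,78),stud=(10,-60,58)).items(): print(n,np.round(W(q,p),1))
for o in (S(342,168),D(218,182)): 
    p=pt(*o,56)[:2]-np.array(W(q,(30,55,0))[:2]); print('ptr',p, np.angle(np.exp(1j*(np.arctan2(p[1],p[0])-q[2]-np.pi))))
E
```

```text
[ 5.24790525e+02 -1.63835031e+01  2.03715519e-01] 10.721184262722133 [-0.6 -3.1  1.9 -2.3  0.7 -0.6 -1.1  1.7 -0.9 -0.  -0.7  0.1 -3.2 -1.3
  0.4 -0.5]
knob [543.   43.5  74. ]
lock [469.6  28.4  78. ]
stud [546.7 -73.1  58. ]
ptr [-15.14315761  21.75152986] -1.1663487453433503
ptr [-22.04315761  20.25152986] -0.9467784065268137
```

The fit is good: yaw is about 0.20, the knob is at about (543,43) at roughly -1.05 rad, the lock tab is at (470,28) and the stud at (547,-73). I move over the knob, turning the tool to suit.

arm_command(
  targets=[
    [[19,40,0],[0,0,0.15],60],
    [[19,40,0],[0,0,0.15],60],
    [[19,40,0],[0,0,0.15],60],
    [[19,40,0],[0,0,0.15],60],
    [[19,40,0],[0,0,0.15],60],
  ],
)

```text
time_s: 0.6
position: [360.4, -335.8, 228.2]
ee_rot: [[0.35, 0.937, -0.001], [0.937, -0.35, 0.0], [-0.0, -0.001, -1.0]]
ft_force: [0.2, 0.0, 0.2]
opening: 64.9
```

arm_command(
  targets=[
    [[19,40,0],[0,0,0.15],60],
    [[19,40,0],[0,0,0.15],60],
    [[19,40,0],[0,0,0.15],60],
    [[19,40,0],[0,0,0.15],60],
    [[19,40,0],[0,0,0.15],60],
  ],
)

```text
time_s: 1.1
position: [456.5, -126.5, 227.3]
ee_rot: [[-0.383, 0.924, -0.003], [0.924, 0.383, -0.0], [0.001, -0.002, -1.0]]
ft_force: [0.8, -0.5, -0.3]
opening: 65.4
```

arm_command(
  targets=[
    [[19,40,0],[0,0,0.15],60],
    [[19,40,0],[0,0,0.15],60],
    [[19,40,0],[0,0,0.03],60],
    [[19,40,0],[0,0,0],60],
    [[0,0,0],[0,0,0],60],
  ],
)

```text
time_s: 1.6
position: [535.2, 45.8, 226.4]
ee_rot: [[-0.67, 0.742, -0.002], [0.742, 0.67, 0.001], [0.002, -0.001, -1.0]]
ft_force: [0.0, 0.1, 0.2]
opening: 65.3
```

```bash
python3 - <<'E'
from h import *
snap('wrist','w1')
print(cal('w1'), ctrl.get_obs()['joint_positions'])
E
```

```text
(np.float64(290.97527342425775), np.float64(320.8773988214208), np.float64(201.13996896986447), array([[ 7.42207875e-01,  6.39092609e-01,  2.01712934e-01,
         4.83355763e+02],
       [ 6.70169654e-01, -7.07644934e-01, -2.23855492e-01,
         1.02687144e+02],
       [-3.23254383e-04,  3.01329197e-01, -9.53520116e-01,
         3.68261470e+02],
       [ 0.00000000e+00,  0.00000000e+00,  0.00000000e+00,
         1.00000000e+00]])) [-4.64491429e-02  2.73873840e-01  1.65211530e+00 -9.92482608e-04
  1.21966381e+00 -7.80412080e-01]
```

View pics/w1.png

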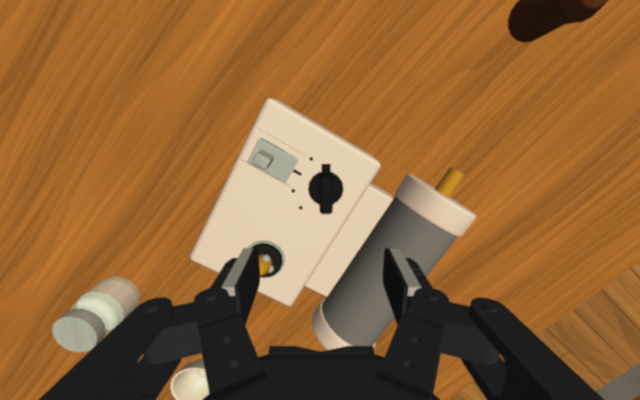

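The wrist view shows the knob at (326,188) with its pointer up, the lock at (268,158), the stud at (264,263), and the housing corners at (268,98), (381,163), (292,305) and (191,259). I refit with these plus an enlarged crop.

```bash
cat > fit.py <<'E'
from h import *
from scipy.optimize import least_squares
def W(q,p):
    c,s=np.cos(q[2]),np.sin(q[2]); return [q[0]+c*p[0]-s*p[1],q[1]+s*p[0]+c*p[1],p[2]]
def fit(obs,q0):
    r=lambda q:np.ravel([np.array(proj(o[0],W(q,p)))-o[1:] for p,o in obs])
    b=least_squares(r,q0,loss='soft_l1'); print(b.x.round(3),r(b.x).round(1)); return b.x
E
python3 - <<'E'
from fit import *
w=lambda u,v:('w1',u,v)
q=fit([((-72.5,110,50),w(268,98)),((72.5,110,50),w(381,163)),((72.5,-110,50),w(292,305)),((-72.5,-110,50),w(191,259))],[524,-16,.2])
for n,p in dict(knob=(30,55,74),lock=(-45,55,78),stud=(10,-60,58)).items(): print(n,np.round(W(q,p),1))
a=cv2.imread('pics/w1.png')[90:240,230:400]; cv2.imwrite('pics/c3.png',cv2.resize(a,None,fx=4,fy=4,interpolation=cv2.INTER_CUBIC))
E
```

```text
[ 5.27208e+02 -1.45650e+01  2.18000e-01] [-0.3 -4.2  4.7  0.   0.3  4.2 -3.4  1. ]
knob [544.6  45.6  74. ]
lock [471.4  29.4  78. ]
stud [549.9 -71.   58. ]
```

View pics/c3.png

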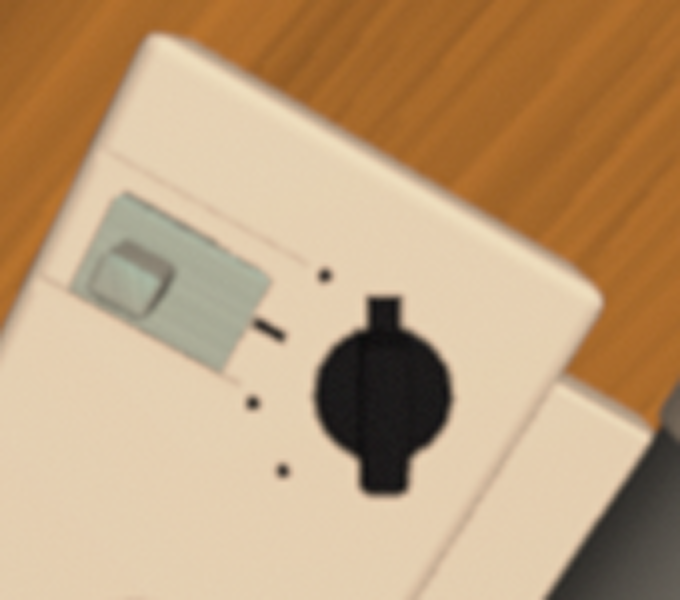

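The crop shows the knob disc centre at (325.8,188.2), the pointer tip at (326,164.2), the mark at (297.5,172.2) and the tab top at (261.2,160).

```bash
python3 - <<'E'
from fit import *
k=pt('w1',325.8,188.2,56);t=pt('w1',326,164.2,58);m=pt('w1',297.5,172.2,52);b=pt('w1',326,213.5,84)
print('knob',k,'tip',t,'mark',m,'barend',b,'tab',pt('w1',261.2,160,88),'stud',pt('w1',265,268,80),pt('w1',264,263,60))
a=lambda p,q:np.arctan2(*(p-q)[1::-1])
print('tip ang',a(t,k),'bar',a(k,b),'mark ang',a(m,k), np.linalg.norm((t-k)[:2]),np.linalg.norm((m-k)[:2]))
E
```

```text
knob [543.4  44.2  56. ] tip [525.2  64.5  58. ] mark [508.6  36.   52. ] barend [556.5  29.5  84. ] tab [471.9  29.2  88. ] stud [550.5 -65.3  80. ] [550.1 -72.4  60. ]
tip ang 2.301703033951612 bar 2.2987039557090334 mark ang -2.9101816789096544 27.264078931810577 35.75304182863322
```

arm_command(
  targets=[
    [[8,-1.5,-30],[0,0,0],110],
    [[0,0,-35],[0,0,0],110],
    [[0,0,-35],[0,0,0],110],
    [[0,0,-30],[0,0,0],110],
    [[0,0,0],[0,0,0],110],
  ],
)

```text
time_s: 2.15
position: [540.2, 37.7, 93.3]
ee_rot: [[-0.669, 0.743, -0.003], [0.743, 0.669, -0.004], [-0.001, -0.005, -1.0]]
ft_force: [-0.3, 0.3, 0.1]
opening: 49.0
```

arm_command(
  targets=[
    [[3.2,6.5,0],[0,0,0],110],
    [[0,0,0],[0,0,0],110],
    [[0,0,-10],[0,0,0],110],
    [[0,0,-8],[0,0,0],110],
    [[0,0,0],[0,0,0],110],
  ],
)

```text
time_s: 2.65
position: [546.3, 42.6, 78.8]
ee_rot: [[-0.668, 0.744, 0.003], [0.744, 0.668, -0.004], [-0.006, -0.0, -1.0]]
ft_force: [-0.5, 0.7, 0.7]
opening: 48.9
```

arm_command(
  targets=[
    [[-2.5,1.5,-7],[0,0,0],110],
    [[0,0,-7],[0,0,0],110],
    [[0,0,-2],[0,0,0],110],
    [[0,0,0],[0,0,0],110],
    [[0,0,0],[0,0,0],110],
  ],
)

```text
time_s: 3.15
position: [543.6, 44.4, 61.6]
ee_rot: [[-0.668, 0.744, 0.004], [0.744, 0.668, -0.004], [-0.006, -0.0, -1.0]]
ft_force: [0.3, -0.5, -0.5]
opening: 48.5
```

arm_command(
  targets=[
    [[0,0,0],[0,0,0],255],
    [[0,0,0],[0,0,0],255],
    [[0,0,0],[0,0,0],255],
    [[0,0,0],[0,0,0],255],
    [[0,0,0],[0,0,0],255],
  ],
  force=30,
)

```text
time_s: 3.65
position: [543.4, 44.0, 62.1]
ee_rot: [[-0.668, 0.744, 0.003], [0.744, 0.668, -0.005], [-0.006, -0.001, -1.0]]
ft_force: [-0.1, -0.5, -0.6]
opening: 13.7
```

arm_command(
  targets=[
    [[0,0,0],[0,0,0.12],255],
    [[0,0,0],[0,0,0.12],255],
    [[0,0,0],[0,0,0.12],255],
    [[0,0,0],[0,0,0.12],255],
    [[0,0,0],[0,0,0.12],255],
  ],
)

```text
time_s: 4.15
position: [543.2, 43.7, 62.0]
ee_rot: [[-0.976, 0.216, 0.005], [0.216, 0.976, -0.002], [-0.006, -0.001, -1.0]]
ft_force: [-0.1, -1.3, 0.1]
opening: 13.1
```

arm_command(
  targets=[
    [[0,0,0],[0,0,0.12],255],
    [[0,0,0],[0,0,0.12],255],
    [[0,0,0],[0,0,0.12],255],
    [[0,0,0],[0,0,0],255],
    [[0,0,0],[0,0,0],255],
  ],
)

```text
time_s: 4.65
position: [543.2, 43.4, 62.0]
ee_rot: [[-0.988, -0.155, 0.006], [-0.155, 0.988, -0.0], [-0.006, -0.001, -1.0]]
ft_force: [-0.2, -0.4, 0.7]
opening: 12.8
```

arm_command(
  targets=[
    [[0,0,0],[0,0,0.06],255],
    [[0,0,0],[0,0,0],255],
    [[0,0,0],[0,0,0],255],
    [[0,0,0],[0,0,0],180],
    [[0,0,0],[0,0,0],180],
  ],
)

```text
time_s: 5.15
position: [543.5, 43.6, 62.2]
ee_rot: [[-0.979, -0.203, 0.006], [-0.203, 0.979, 0.0], [-0.006, -0.001, -1.0]]
ft_force: [0.8, -0.8, 0.1]
opening: 25.5
```

arm_command(
  targets=[
    [[0,0,0],[0,0,0],150],
    [[0,0,0],[0,0,0],150],
    [[0,0,20],[0,0,0],150],
    [[0,0,40],[0,0,0],150],
    [[0,0,20],[0,0,0],150],
  ],
)

```text
time_s: 5.65
position: [540.8, 43.9, 141.2]
ee_rot: [[-0.98, -0.201, -0.001], [-0.201, 0.98, 0.001], [0.001, 0.001, -1.0]]
ft_force: [0.4, 0.1, -0.1]
opening: 34.7
```

```bash
python3 - <<'E'
from h import *
snap('wrist','w2')
print(proj('w2',(543,44,58)),proj('w2',(471,29,70)))
u,v=map(int,proj('w2',(507,36,60)))
y0,x0=max(0,v-75),max(0,u-100); print(x0,y0)
a=cv2.imread('pics/w2.png')[y0:y0+150,x0:x0+200]; cv2.imwrite('pics/c4.png',cv2.resize(a,None,fx=4,fy=4,interpolation=cv2.INTER_CUBIC))
E
```

```text
(np.float64(320.9112556708481), np.float64(210.8756664827612)) (np.float64(320.62806546094566), np.float64(118.13268516745053))
220 91
```

View pics/c4.png

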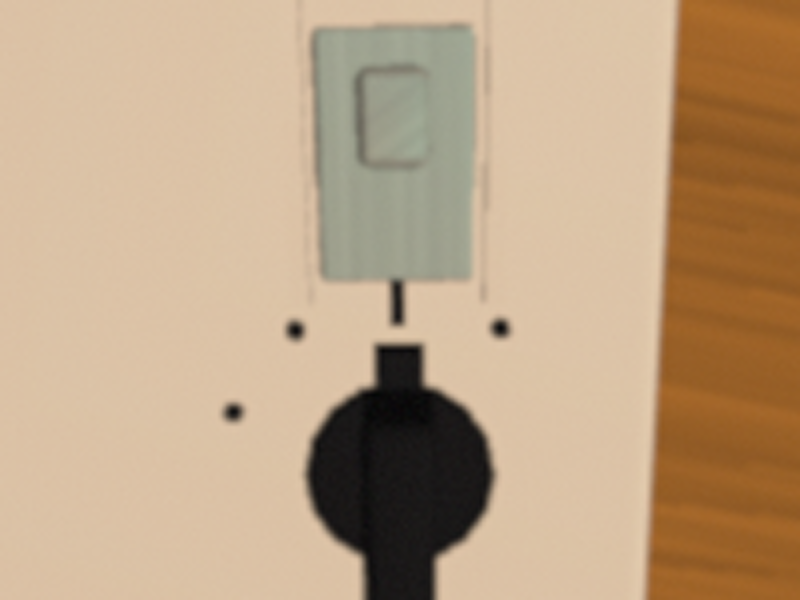

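The pointer at (400,365) lines up with the mark at (397,300), and the tab top is at (395,115) in the crop. The knob is on the mark and the lock is still open.

```bash
python3 - <<'E'
from h import *
print('tab',pt('w2',220+395/4,91+115/4,88),'mark',pt('w2',220+397/4,91+302/4,52),'knobdisc',pt('w2',220+400/4,91+472/4,56))
E
```

```text
tab [471.7  27.9  88. ] mark [508.3  35.5  52. ] knobdisc [542.2  43.1  56. ]
```

arm_command(
  targets=[
    [[-30,-7,0],[0,0,0],150],
    [[-30,-7,0],[0,0,0],150],
    [[-9,-2,0],[0,0,0.01],150],
    [[0,0,0],[0,0,0],150],
    [[0,0,-20],[0,0,0],150],
  ],
)

```text
time_s: 6.2
position: [476.8, 27.5, 126.9]
ee_rot: [[-0.977, -0.211, 0.015], [-0.211, 0.978, 0.0], [-0.015, -0.003, -1.0]]
ft_force: [0.2, -1.2, -0.2]
opening: 34.8
```

arm_command(
  targets=[
    [[-5,1,-10],[0,0,0],150],
    [[0,0,-20],[0,0,0],150],
    [[0,0,-10],[0,0,0],150],
    [[0,0,0],[0,0,0],150],
    [[0,0,0],[0,0,0],150],
  ],
)

```text
time_s: 6.7
position: [477.2, 29.0, 83.8]
ee_rot: [[-0.978, -0.21, 0.018], [-0.21, 0.978, 0.001], [-0.018, -0.003, -1.0]]
ft_force: [-0.3, 0.1, -0.4]
opening: 35.1
```

arm_command(
  targets=[
    [[-5.5,-0.5,-6],[0,0.018,0],150],
    [[0,0,-6],[0,0,0],150],
    [[0,0,-3],[0,0,0],150],
    [[0,0,0],[0,0,0],255],
    [[0,0,0],[0,0,0],255],
  ],
  force=40,
)

```text
time_s: 7.2
position: [473.5, 28.1, 69.3]
ee_rot: [[-0.978, -0.21, 0.002], [-0.21, 0.978, 0.0], [-0.002, -0.0, -1.0]]
ft_force: [-1.6, 0.1, 2.4]
opening: 11.0
```

arm_command(
  targets=[
    [[0,0,0],[0,0,0],255],
    [[0,0,0],[0,0,0],255],
    [[0,0,0],[0,0,0],255],
    [[0,0,0],[0,0,0],255],
    [[0,0,0],[0,0,0],255],
  ],
)

```text
time_s: 7.7
position: [473.5, 28.2, 69.4]
ee_rot: [[-0.978, -0.21, 0.002], [-0.21, 0.978, 0.0], [-0.002, -0.0, -1.0]]
ft_force: [0.6, -0.5, -2.4]
opening: 11.0
```

arm_command(
  targets=[
    [[5,1.1,0],[0,0,0],255],
    [[5,1.1,0],[0,0,0],255],
    [[5,1.1,0],[0,0,0],255],
    [[5,1.1,0],[0,0,0],255],
    [[4,0.9,0],[0,0,0],255],
  ],
)

```text
time_s: 8.2
position: [497.0, 33.3, 69.3]
ee_rot: [[-0.978, -0.21, -0.002], [-0.21, 0.978, -0.001], [0.002, -0.0, -1.0]]
ft_force: [-1.2, -1.1, 0.7]
opening: 10.9
```

Travelled 24 mm; a bit more to the stop.

arm_command(
  targets=[
    [[2,0.4,0],[0,0,0],255],
    [[2,0.4,0],[0,0,0],255],
    [[1,0.2,0],[0,0,0],255],
    [[0,0,0],[0,0,0],255],
    [[0,0,0],[0,0,0],255],
  ],
)

```text
time_s: 8.7
position: [497.4, 33.4, 69.3]
ee_rot: [[-0.977, -0.212, -0.013], [-0.212, 0.977, -0.003], [0.013, -0.0, -1.0]]
ft_force: [-2.9, -2.5, 1.6]
opening: 10.9
```

arm_command(
  targets=[
    [[0,0,0],[0,0,0],170],
    [[0,0,0],[0,0,0],150],
    [[0,0,0],[0,0,0],150],
    [[0,0,25],[0,0,0],150],
    [[0,0,40],[0,0,0],150],
  ],
)

```text
time_s: 9.2
position: [496.8, 34.6, 131.7]
ee_rot: [[-0.977, -0.212, -0.018], [-0.212, 0.977, -0.001], [0.018, 0.003, -1.0]]
ft_force: [1.0, -0.6, 0.3]
opening: 35.1
```

```bash
python3 - <<'E'
from h import *
snap('wrist','w3'); o=ctrl.get_obs(); print(o['position'],o['joint_positions'])
u,v=map(int,proj('w3',(520,38,60)))
y0,x0=max(0,v-75),max(0,u-100); print(x0,y0)
a=cv2.imread('pics/w3.png')[y0:y0+150,x0:x0+200]; cv2.imwrite('pics/c5.png',cv2.resize(a,None,fx=3,fy=3,interpolation=cv2.INTER_CUBIC))
E
```

```text
[500.92842419  34.5027067  138.24886774] [-0.06725615  0.33441834  1.82081889 -0.00259349  0.99393657 -1.85010092]
219 167
```

View pics/c5.png

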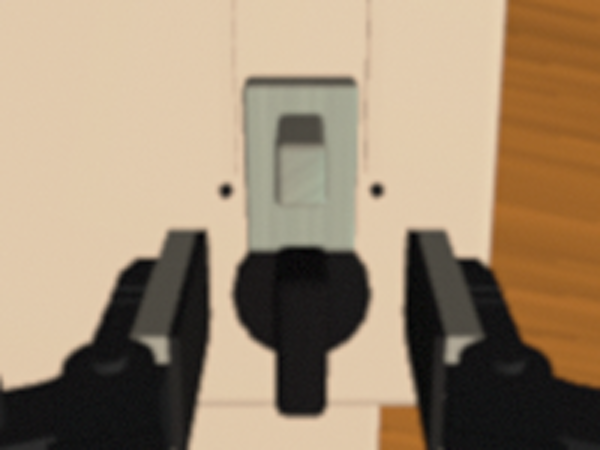

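```bash
python3 - <<'E'
from h import *
t=pt('w3',219+301/3,167+174/3,88); print(t, (t[:2]-[471.8,28.2])@[.978,.212])
E
```

```text
[494.9  32.7  88. ] 23.545799999999968
```

arm_command(
  targets=[
    [[-9,34,5],[0,0.018,0],100],
    [[-9,34,5],[0,0,0],100],
    [[-9,34,5],[0,0,0],100],
    [[-9,34,5],[0,0,0],100],
    [[-9,34,5],[0,0,0],100],
  ],
)

```text
time_s: 9.75
position: [461.6, 207.2, 168.1]
ee_rot: [[-0.979, -0.204, -0.012], [-0.204, 0.979, -0.0], [0.011, 0.002, -1.0]]
ft_force: [0.8, 0.3, -0.3]
opening: 52.2
```

arm_command(
  targets=[
    [[-9,34,5],[0,0,0],100],
    [[-9,34,5],[0,0,0],100],
    [[-9,34,5],[0,0,0],100],
    [[0,0,0],[0,0,0],100],
    [[0,0,0],[0,0,0],100],
  ],
)

```text
time_s: 10.25
position: [433.9, 319.5, 185.1]
ee_rot: [[-0.978, -0.209, -0.005], [-0.209, 0.978, 0.006], [0.004, 0.007, -1.0]]
ft_force: [0.1, -0.2, -0.7]
opening: 52.0
```

```bash
python3 - <<'E'
from h import *
snap('wrist','w4'); print(proj('w4',(428.7,306.3,34)), ctrl.get_obs()['position'])
a=cv2.imread('pics/w4.png'); cv2.imwrite('pics/c6.png',a)
E
```

```text
(np.float64(308.8696119606432), np.float64(180.13666596222757)) [434.05526223 319.36257601 185.19371228]
```

View pics/c6.png

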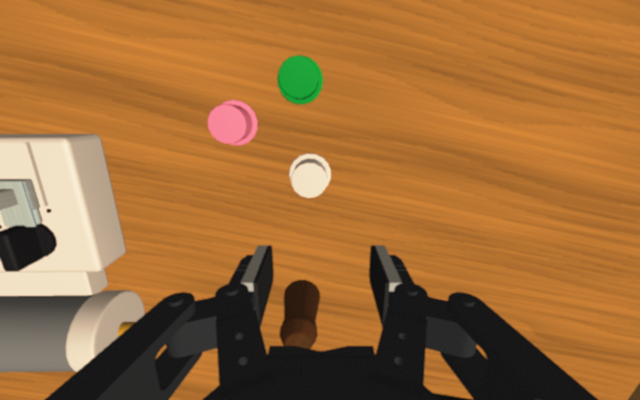

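The white cap is at (310,176), with pink at (233,122), green at (300,79) and the shaker at (302,310). I refine the cap centre with a threshold.

```bash
python3 - <<'E'
from h import *
a=cv2.imread('pics/w4.png')[140:210,275:345].astype(int)
m=((a[...,0]>120)).astype(np.uint8)
ys,xs=np.nonzero(m); print(xs.min()+275,xs.max()+275,ys.min()+140,ys.max()+140)
for r in range(12,60,3): print(''.join('#' if v else '.' for v in m[r,10:60]),r+140)
print(pt('w4',310,176.5,34))
def rim(p,z,R): return [proj('w4',(p[0]+R*np.cos(t),p[1]+R*np.sin(t),z)) for t in np.linspace(0,6.28,40)]
for p in ((429,305.5),pt('w4',310,176.5,34)[:2]):
    for z,R in((34,19),(4,24)):
        r=np.array(rim(p,z,R)); print(p,z,r.min(0).round(1),r.max(0).round(1))
E
```

```text
289 330 153 197
.................................................. 152
...............###################................ 155
............###########################........... 158
........########.................#########........ 161
.......######...#################...########...... 164
.....######.#################################..... 167
.....#########################################.... 170
....##########################################.... 173
....##########################################.... 176
.....#########################################.... 179
......######################################...... 182
.......####################################....... 185
........#################################......... 188
..........############################............ 191
..............#####################............... 194
....................#########..................... 197
[424.7 306.7  34. ]
(429, 305.5) 34 [289.7 162. ] [326.4 197.9]
(429, 305.5) 4 [287.8 152.8] [330.2 194.5]
[424.7 306.7] 34 [291.6 158.1] [328.5 194.2]
[424.7 306.7] 4 [289.5 149.2] [332.1 191.2]
```

arm_command(
  targets=[
    [[-5,-13,-20],[0,0,0],65],
    [[0,0,-30],[0,0,0],65],
    [[0,0,-30],[0,0,0],65],
    [[0,0,-30],[0,0,0],65],
    [[0,0,0],[0,0,0],65],
  ],
)

```text
time_s: 10.8
position: [432.2, 301.2, 73.2]
ee_rot: [[-0.979, -0.202, -0.0], [-0.202, 0.979, 0.007], [-0.001, 0.007, -1.0]]
ft_force: [-1.2, -1.3, -0.2]
opening: 64.0
```

arm_command(
  targets=[
    [[-3.4,5.2,-10],[0.007,0,0],65],
    [[0,0,-10],[0,0,0],65],
    [[0,0,-10],[0,0,0],65],
    [[0,0,0],[0,0,0],65],
    [[0,0,0],[0,0,0],65],
  ],
)

```text
time_s: 11.3
position: [431.6, 306.3, 44.0]
ee_rot: [[-0.98, -0.2, 0.004], [-0.2, 0.98, 0.017], [-0.007, 0.016, -1.0]]
ft_force: [-0.4, -0.5, 0.3]
opening: 63.8
```

arm_command(
  targets=[
    [[-2.6,0,-10],[-0.017,0.004,0],65],
    [[0,0,-12],[0,0,0],65],
    [[0,0,-10],[0,0,0],65],
    [[0,0,0],[0,0,0],65],
    [[0,0,0],[0,0,0],65],
  ],
)

```text
time_s: 11.8
position: [429.3, 307.1, 9.9]
ee_rot: [[-0.98, -0.201, 0.001], [-0.201, 0.98, -0.001], [-0.001, -0.001, -1.0]]
ft_force: [-0.9, -0.0, -0.7]
opening: 64.1
```

arm_command(
  targets=[
    [[-0.4,-0.6,-6],[0,0,0],65],
    [[0,0,0],[0,0,0],65],
    [[0,0,0],[0,0,0],255],
    [[0,0,0],[0,0,0],255],
    [[0,0,0],[0,0,0],255],
  ],
  force=80,
)

```text
time_s: 12.3
position: [429.2, 306.5, 4.2]
ee_rot: [[-0.98, -0.201, 0.002], [-0.201, 0.98, -0.0], [-0.002, -0.001, -1.0]]
ft_force: [0.1, -0.1, -0.0]
opening: 35.9
```

arm_command(
  targets=[
    [[0,0,0],[0,0,0],255],
    [[0,0,0],[0,0,0],255],
    [[0,0,0],[0,0,0],255],
    [[0,0,0],[0,0,0],255],
    [[0,0,0],[0,0,0],255],
  ],
)

```text
time_s: 12.8
position: [429.6, 306.7, 4.5]
ee_rot: [[-0.98, -0.201, 0.003], [-0.201, 0.98, 0.0], [-0.003, -0.0, -1.0]]
ft_force: [-0.7, 0.2, -1.3]
opening: 35.8
```

arm_command(
  targets=[
    [[0,0,20],[0,0,0],255],
    [[0,0,40],[0,0,0],255],
    [[0,0,40],[0,0,0],255],
    [[0,0,40],[0,0,0],255],
    [[10,-20,10],[0,0,0],255],
  ],
)

```text
time_s: 13.3
position: [435.9, 286.1, 156.9]
ee_rot: [[-0.979, -0.202, -0.004], [-0.202, 0.979, -0.003], [0.005, -0.002, -1.0]]
ft_force: [0.5, -0.0, -0.7]
opening: 35.6
```

arm_command(
  targets=[
    [[18,-40,0],[0,0,0],255],
    [[18,-40,0],[0,0,0],255],
    [[18,-40,0],[0,0,0],255],
    [[18,-40,0],[0,0,0],255],
    [[18,-40,0],[0,0,0],255],
  ],
)

```text
time_s: 13.8
position: [529.1, 83.2, 161.4]
ee_rot: [[-0.978, -0.21, 0.004], [-0.21, 0.978, 0.001], [-0.004, 0.0, -1.0]]
ft_force: [0.9, -0.0, -0.3]
opening: 35.8
```

arm_command(
  targets=[
    [[18,-40,0],[0,0,0],255],
    [[18,-40,0],[0,0,0],255],
    [[18,-40,0],[0,0,0],255],
    [[10,-20,0],[0,0,0],255],
    [[0,0,0],[0,0,0],255],
  ],
)

```text
time_s: 14.3
position: [596.9, -69.0, 161.3]
ee_rot: [[-0.979, -0.204, 0.007], [-0.204, 0.979, -0.001], [-0.007, -0.002, -1.0]]
ft_force: [-0.0, 0.5, -0.1]
opening: 35.6
```

```bash
python3 - <<'E'
from h import *
snap('wrist','w5'); print(ctrl.get_obs()['position'])
u,v=map(int,proj('w5',(548,-72,60))); x0,y0=max(0,u-100),max(0,v-75); print(u,v,x0,y0)
a=cv2.imread('pics/w5.png')[y0:y0+150,x0:x0+200]; cv2.imwrite('pics/c7.png',cv2.resize(a,None,fx=4,fy=4,interpolation=cv2.INTER_CUBIC))
E
```

```text
[595.95402895 -67.65897548 161.11892073]
330 144 230 69
```

View pics/c7.png

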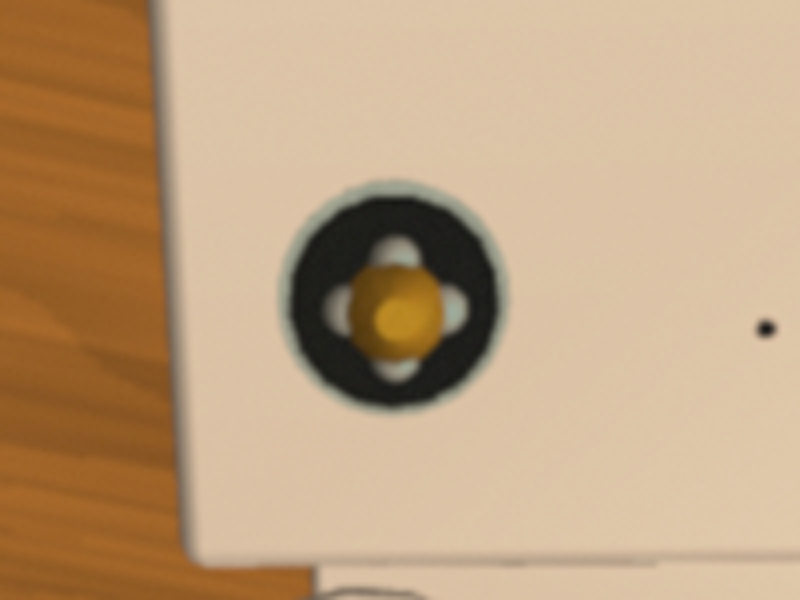

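The crop shows the gasket centre at (394,301) and the stud's cone tip at (401,318).

```bash
python3 - <<'E'
from h import *
print(pt('w5',328.5,144.25,58),pt('w5',330.25,148.5,80),ctrl.get_obs()['position'])
E
```

```text
[548.  -73.4  58. ] [548.3 -72.5  80. ] [595.95402895 -67.65897548 161.11892073]
```

arm_command(
  targets=[
    [[-25,-3,0],[0,0,0],255],
    [[-22,-2,-10],[0,0,0],255],
    [[0,0,-20],[0,0,0],255],
    [[0,0,-20],[0,0,0],255],
    [[0,0,0],[0,0,0],255],
  ],
)

```text
time_s: 14.85
position: [543.0, -66.3, 109.9]
ee_rot: [[-0.978, -0.208, 0.002], [-0.208, 0.978, 0.003], [-0.003, 0.003, -1.0]]
ft_force: [-1.2, -0.7, 0.1]
opening: 35.6
```

arm_command(
  targets=[
    [[5.4,-6.7,0],[0,0,0],255],
    [[0,0,0],[0,0,0],255],
    [[0,0,-10],[0,0,0],255],
    [[0,0,0],[0,0,0],255],
    [[0,0,0],[0,0,0],255],
  ],
)

```text
time_s: 15.35
position: [550.3, -71.6, 101.9]
ee_rot: [[-0.978, -0.21, 0.006], [-0.21, 0.978, 0.003], [-0.006, 0.002, -1.0]]
ft_force: [-0.5, 0.2, -0.3]
opening: 35.4
```

arm_command(
  targets=[
    [[-2,-1.4,-4],[-0.003,0.006,0],255],
    [[0,0,-4],[0,0,0],255],
    [[0,0,-4],[0,0,0],255],
    [[0,0,0],[0,0,0],255],
    [[0,0,0],[0,0,0],255],
  ],
)

```text
time_s: 15.85
position: [548.2, -73.2, 89.0]
ee_rot: [[-0.978, -0.21, -0.001], [-0.21, 0.978, -0.0], [0.001, -0.0, -1.0]]
ft_force: [0.3, 0.4, 0.2]
opening: 35.7
```

arm_command(
  targets=[
    [[0,0,-4],[0,0,0],255],
    [[0,0,-4],[0,0,0],255],
    [[0,0,-4],[0,0,0],255],
    [[0,0,-2],[0,0,0],255],
    [[0,0,0],[0,0,0],255],
  ],
  force=110,
)

```text
time_s: 16.35
position: [548.2, -73.2, 73.7]
ee_rot: [[-0.978, -0.21, -0.001], [-0.21, 0.978, -0.0], [0.001, -0.0, -1.0]]
ft_force: [-0.4, -0.1, -0.2]
opening: 35.6
```

No lateral force, so it is aligned. Next I press through the ball zone.

arm_command(
  targets=[
    [[0,0,-3],[0,0,0],255],
    [[0,0,-3],[0,0,0],255],
    [[0,0,-3],[0,0,0],255],
    [[0,0,-3],[0,0,0],255],
    [[0,0,-2],[0,0,0],255],
  ],
)

```text
time_s: 16.85
position: [548.7, -73.5, 61.5]
ee_rot: [[-0.978, -0.21, 0.001], [-0.21, 0.978, -0.001], [-0.001, -0.001, -1.0]]
ft_force: [-0.5, 0.5, 1.7]
opening: 35.4
```

arm_command(
  targets=[
    [[-0.3,0.3,-2],[0,0,0],255],
    [[0,0,-1.5],[0,0,0],255],
    [[0,0,-1],[0,0,0],255],
    [[0,0,0],[0,0,0],255],
    [[0,0,0],[0,0,0],255],
  ],
)

```text
time_s: 17.35
position: [548.7, -73.5, 59.3]
ee_rot: [[-0.978, -0.211, 0.002], [-0.211, 0.978, -0.002], [-0.001, -0.002, -1.0]]
ft_force: [-2.3, -0.2, 8.6]
opening: 35.3
```

arm_command(
  targets=[
    [[0,0,-1.5],[0,0,0],255],
    [[0,0,-1.5],[0,0,0],255],
    [[0,0,-1.5],[0,0,0],255],
    [[0,0,-1.5],[0,0,0],255],
    [[0,0,-1.5],[0,0,0],255],
  ],
)

```text
time_s: 17.85
position: [548.7, -73.5, 56.5]
ee_rot: [[-0.978, -0.211, 0.003], [-0.211, 0.978, -0.002], [-0.002, -0.003, -1.0]]
ft_force: [-4.3, 1.5, 15.9]
opening: 35.3
```

```bash
python3 - <<'E'
from h import *
for i in range(6):
    snap('scene' if i<5 else 'side','s9' if i<5 else 'd9'); o=ctrl.get_obs(); print(o['time_s'],o['position'].round(1) if hasattr(o['position'],'round') else o['position'],np.round(o['ft_force'],1))
a=cv2.imread('pics/s9.png')[160:290,190:400];b=cv2.imread('pics/d9.png')[140:260,250:400]
cv2.imwrite('pics/c8.png',np.vstack([cv2.resize(a,(560,340),interpolation=cv2.INTER_CUBIC),cv2.resize(b,(560,255*1),interpolation=cv2.INTER_CUBIC)]))
E
```

```text
17.9 [548.8 -73.5  56.5] [-3.7 -0.7 16.6]
17.95 [548.8 -73.5  56.6] [-4.7  0.5 15.8]
18.0 [548.8 -73.5  56.6] [-4.9  0.4 15.7]
18.05 [548.8 -73.5  56.7] [-4.7  0.6 15.2]
18.1 [548.8 -73.5  56.7] [-4.9  0.6 15.2]
18.15 [548.8 -73.5  56.7] [-6.   0.5 16. ]
```

View pics/c8.png

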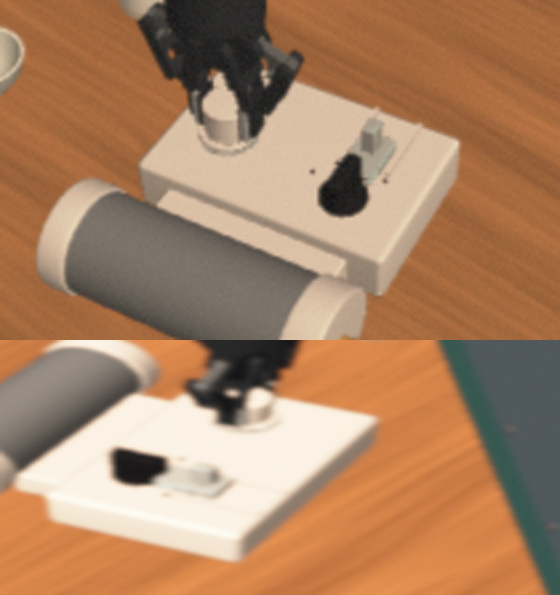

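The cap is seated on the stud at (225,130). The force rose at about 3 N/mm after it had dropped past the ball zone, and it holds at 15–16 N. The lock covers the pointer at (365,165). I hand the job in.

```bash
python3 -c "
from cell import ticket,ctrl
print(ctrl.get_obs()['ft_force']); print(ticket.close_job())"
```

```text
[-5.95234774  0.5140909  16.04532313]
the job is handed in; nothing more can be done
None
```

The water filter is shut off and locked, and the white cap is on the stud. I handed the job in with the gripper still holding the cap and pressing it down. The hand-in gave no verdict.

- **Knob:** I turned it by about 1.05 rad. The wrist picture showed the pointer in line with the mark while the lock was still open.
- **Lock:** I slid it until it would go no further. Travel came out at about 24.5 mm from the arm and 23.5 mm from the picture. Both are short of the nominal 26 mm but above the 21 mm required, and pushing on moved it only 0.4 mm more.
- **Cap:** The force was low (1.7 N) just past the ball zone, then rose at about 3 N/mm, which fits a click followed by gasket squeeze. I did not observe the click directly.
- **Pressing force:** It held at 15–16 N over the last 0.3 s. The TCP height alone implied about 6 mm of squeeze against about 5 mm from the force, so there may be about 1 mm of error or slip in the grip.
- **Side force:** A sideways force of about 5–6 N (towards -x) remained on the tool at the end.
- **Bystanders:** I never drove near the jar, the shaker or the bowl, but I did not measure their positions again at the end.

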